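# Wipe the weld chips off a jig bed

### The job

Pick up the flat scraper and wipe the three loose metal chips off the bed between the jig's guide rails: set the blade tilted on the bed behind the chips, near the closed end, and push it along with its edge pressed lightly on the bed, down the ramp and along the lower sill, until all the chips have dropped into the jig's catch tray. Do not bear down hard, do not push the chips with the fingers, and leave the other things alone. Then lay the scraper flat on the bench and let go.

Things in the scene. Friction and masses are not known exactly. Their poses are not given: they have to be found in the camera images.
- fixture: Fixed metal jig. Origin: centre of its base's underside, on the bench; x runs along the channel to its open end, z up. Two guide rails, x -128 to 128 mm, each 20 mm wide, tops 50 mm above the bench, leave a channel 56 mm wide (y -28 to 28). A stop wall, 12 mm thick, top at 46 mm, closes it at x = -128; at x = 128 it is open and drops into the tray. Base 120 mm wide.
- tray (a point): Centre of the inner floor of the catch tray fixed to the jig at the open end, 176.5 mm along x from the jig's origin and 4 mm above the bench; axes as the jig's. Inside it is 97 mm long (x) and 110 mm wide (y); side walls 32 mm, far wall 40 mm high above the bench.
- bed: Steel bed in the channel, fixed, 55 mm wide, axes as the jig's. Origin: on its underside, straight above the jig's origin. Its top is level, 16 mm above that, from x = -128 to 40 mm (39 to 41 mm above the bench); then a ramp falls by 1 in 2.5 (21.8 degrees) down to the sill, at most 15 mm by x = 77.5. Rigid: a tool's press builds up within 1 or 2 mm. Over 25 N is bearing down hard.
- channel_mouth (a point): Point in the middle of the channel's open end (jig x = 128 mm), 38 mm above the bench; axes as the jig's. Under it ends the sill: a level steel strip that carries on the bed from the ramp to x = 128 mm. The sill is screwed at another height each time, its surface 26 to 38 mm above the bench (0 to 12 mm under this point), and its height is not measured: feel for it. Rigid, 25 N at most.
- chip1: Loose dark steel chip, 22 x 17 x 4 mm, 12 g, lying flat on the bed. Origin: centre of its underside. The chips lie between x = -55 and 25 mm along the bed, at any turn; none comes nearer than 55 mm to the stop wall.
- chip2: Loose dark steel chip, 19 x 18 x 5 mm, 12 g, as chip1.
- chip3: Loose dark steel chip, 25 x 17 x 4 mm, 12 g, as chip1.
- scraper_handle (a point): Flat scraper lying on the bench right of the jig. Point: middle of its black handle, half-way up; x points to the blade, z up. Handle 110 mm long (x -55 to 55), 24 wide (pinch across y), 12 high. Steel blade, 38 wide, 2 thick, at mid height, reaches to x = 115. Lying flat its blade is 5 mm off the surface: to wipe, tilt it blade down by 30 to 45 degrees.
- scraper_edge (a point): Middle of the scraper's straight front edge (115 mm ahead of scraper_handle, same axes).
- scraper: The same scraper; origin on its underside, 30 mm from the handle's middle towards the blade; axes as scraper_handle. (Overhead: a fixed gantry beam along y crosses at x = 0.58 m, its underside 0.55 m above the bench; keep the arm low when it moves across.)
- nozzle: Bystander: loose copper welding nozzle, 26 mm wide, 32 mm tall, beside the jig; origin under its centre. To be left alone.
- lens_case: Bystander: loose round case, 47 mm wide, 17 mm tall, beyond the jig, near its tray; origin under its centre. To be left alone.
- fuse_box: Bystander: loose small carton, 58 x 75 x 30 mm; origin under its centre. To be left alone.
- pliers: Bystander: loose pliers, 153 x 50 x 13 mm; origin under its centre. To be left alone.

How it is judged:
By the outcome, as a careful person would: the job done as asked, in the order asked, and still so for the second after the job is handed in, with the robot touching nothing.
It also fails if it takes over 64 s, if anything falls off the work surface, if the arm or the gripper's body presses on something with over 40 N, if the wrist force passes 120 N, or if a joint passes its speed limit or range.

### The arm

A 7-joint arm with a two-finger parallel gripper is mounted at the origin on a cart in front of the work surface, level with it; the furniture and walls round the work are solid. World frame = base frame: x ahead of the robot, y to its left, z up, the work surface at z = 0. Lengths are in m, angles in rad, forces in N, time in s.
With the tool pointing down it reaches from about 0.425 to 0.925 m from the base axis. Payload 6.8 kg.
Tool frame: the origin (TCP) lies at the very end of the fingers, on their centre line; the grasp point (between the pads) lies 19 mm behind it; z points along the fingers, y is the line along which they close (so a half turn about z gives the same grasp; the last joint's range is limited). The gripper opens to 85 mm and grips with 20 to 120 N. Pads are 22 mm wide; open, the fingers measure 114 mm over their backs; the gripper's body (76 mm by 85 mm) begins 54 mm behind the grasp point. The pads swing forward as they close: fully open they stand 13 mm farther back than shut.
Start: joints at [1.055, 0.477, 0.022, 1.555, -0.011, 1.109, -0.083], TCP at [0.268, -0.62, 0.231] pointing down, gripper open.
Joint ranges: [-2.96, 2.96], [-0.34, 2.1], [-1.41, 1.46], [0.24, 2.44], [-1.37, 4.51], [0.17, 1.92], [-2.96, 2.96]. Speed limits (rad/s): [2.39, 2.39, 3.14, 3.14, 3.14, 3.14, 3.14].

### API

Orientations are given as a rotation vector (axis times angle).
In Python, from bench import get_obs, viewer, r gives the robot as it stands. The module is installed in compiled form; this text tells all that it offers.
- The arm moves only by the tool play_rows, never from a script. Its argument "commands" is a list that holds one entry, the list of rows, each a list of 5 numbers: the gripper's target within -1 to 1 (shut at 1, half-way at 0, fully open at -1), then the shift along the tool's x, y, z scaled (see below), then the turn about the tool's z scaled (see below). A call has 1 to 12 rows; each row is the pose to reach, as a shift and turn from the pose commanded when the call began, along the tool's axes at that moment; what a row does not reach only later rows make up. The controller multiplies each number of a shift by 0.2 m and each number of a turn by pi/2 rad. A row lasts 1/12 s, in which the tool goes at most 41.7 mm and 7.16 degrees, less where a joint would pass 70% of its speed; a pose out of reach is approached as far as the arm can. A call with a number of a shift or a turn outside -1 to 1 is refused whole. A call with a gripper value outside its range is refused whole. The fingers move at their own pace and stop on an object; "grip_force" is the grip in N (left out, the last holds). Time passes only in rows, so rows that repeat a pose let the fingers close. It gives the time, the measured TCP pose, the force, the opening and the grip force at its end, in the units of the state.
- get_obs(): the state, without advancing time (a new reading comes with each control period).
- viewer.grab_frame(name): name is "scene" or "top"; returns a dict with "pixels" (420x560x3 uint8, red, green, blue), "fovy" (degrees; the focal length in pixels is half the picture's height over the tangent of half this angle, whatever the lens; pixels are square), "cx", "cy" (the principal point, pixels), "distortion" ([k1, k2, p1, p2, k3] as OpenCV has them; the pictures are not rectified), "world_to_cam" (4x4, takes a point from world to camera coordinates). Camera axes: x right, y up, looking along -z (the intrinsics and any distortion apply to the point x, -y, -z); pixel columns grow to the right and rows downward; lengths in m; the calibration is good to about 2 mm. A picture is of the moment at which its call begins. There is no depth.
- r.hand_in(): hands the job in; it is judged then, once.
Trained networks look in a picture, given as the dict that the camera call returned (one of the last four; its "shot" number tells which), for a name from the list of things; names that differ only in an ending like _2 or _b are one class to them, and where a whole thing is asked for, a point or a joint stands for the part that bears it (a point fixed in the world has none). Each returns a list of dicts, best first, with "score" (0 to 1); they miss things now and then, are a little off and sometimes report something else, mostly with a low value. They report only what shows in the picture. A call takes as long as a camera call.
- viewer.trace(picture, thing): "pixels" (420x560 bool, what is visible of it) and "rect" ([left, top, right, bottom] in pixels, round what is visible of it).
The state is a dict: "clock": time; "joints": joint angles; "qvel": joint speeds; "tau": joint torques, N m; "tcp_pos": TCP position; "orientation": TCP orientation; "contact_force": force on the tool from outside, world axes, zero at the start; "moment": the same for the moment, N m; "grip_width": finger opening in m; "gripper_force": force on a finger pad.
Only numpy, scipy, OpenCV 4.12 (cv2) and the standard library are available. Lean on these libraries where they do the work, as an engineer would, in place of code of your own. Each camera call takes 0.05 s, during which the arm holds its last target. There are 200 camera calls.

## Working session

There is one attempt and no reset: what is moved stays moved. The work goes in short steps, Python scripts to look and compute and a tool call to move; the robot and the scene stay as the last step left them, time stands still between calls to the robot, and variables do not carry over. Pictures are saved under pics/ and viewed, at most 10 in all, crops included, and the job is handed in when it is done.

Besides the shell and the picture viewer there is one more tool, called in YAML: its name, and indented under it one key for each argument. play_rows: Moves the arm, as the interface text tells. Shifts and turns lie within -1 to 1; 1 stands for 0.2 m of shift or pi/2 rad of turn. Its arguments: {"type":"object","properties":{"commands":{"type":"array","items":{"type":"array","items":{"type":"array","items":{"type":"number","minimum":-1,"maximum":1}}}},"grip_force":{"type":"number"}},"required":["commands"]}

```bash
mkdir -p pics
cat > h.py <<'E'
import numpy as np,cv2
from bench import get_obs,viewer,r
def cam(f):
    h,w=f["pixels"].shape[:2]; F=h/2/np.tan(np.radians(f["fovy"])/2)
    return np.array([[F,0,f["cx"]],[0,F,f["cy"]],[0,0,1]]),np.array(f["distortion"],float),np.array(f["world_to_cam"])
def p2w(f,uv,z):
    K,D,T=cam(f); n=cv2.undistortPoints(np.array(uv,float).reshape(-1,1,2),K,D).reshape(-1,2)
    d=np.c_[n[:,0],-n[:,1],-np.ones(len(n))]@T[:3,:3]; o=-T[:3,:3].T@T[:3,3]
    return o+d*((z-o[2])/d[:,2])[:,None]
def w2p(f,P):
    K,D,T=cam(f); P=np.atleast_2d(P)@T[:3,:3].T+T[:3,3]; P=P*[1,-1,-1]
    return cv2.projectPoints(P,np.zeros(3),np.zeros(3),K,D)[0].reshape(-1,2)
E
python3 - <<'E'
from h import *
o=get_obs()
for k in o: print(k,np.round(o[k],4))
ims=[]
for n in("scene","top"):
    f=viewer.grab_frame(n); cv2.imwrite(f"pics/{n}0.png",f["pixels"][:,:,::-1])
    T=np.array(f["world_to_cam"]);print(n,np.round(-T[:3,:3].T@T[:3,3],3),f["fovy"],f["distortion"])
    for t in("fixture","chip1","chip2","chip3","scraper","scraper_handle","nozzle","lens_case","fuse_box","pliers"):
        for d in viewer.trace(f,t)[:2]:
            m=d["pixels"].astype(np.uint8)
            c,s,a=cv2.minAreaRect(cv2.findNonZero(m))
            print(n,t,round(d["score"],2),np.round(c),np.round(s),round(a),np.round(p2w(f,cv2.boxPoints((c,s,a)),0.04 if 'chip' in t else 0.01)[:,:2],3).tolist())
E
```

```text
clock 0.0
joints [ 1.0549  0.4778  0.0223  1.5565 -0.0115  1.1093 -0.0831]
qvel [ 0.      0.0009  0.0002 -0.     -0.0014  0.0014  0.0004]
tau [-9.00000e-04 -5.96465e+01  1.60780e+00 -2.81203e+01  1.26000e-02
  9.20000e-03  0.00000e+00]
tcp_pos [ 0.2675 -0.6191  0.2303]
orientation [-3.0748e+00 -6.3580e-01  7.0000e-04]
contact_force [-0.194  -0.1795  0.3973]
moment [-0.0072  0.0117 -0.0086]
gripper_force 0.0
grip_width 0.085
scene [-0.046 -0.404  0.694] 53.391741619907 [-0.04217009  0.          0.          0.          0.        ]
scene fixture 0.96 [205. 249.] [166.  55.] 18 [[0.397, 0.223], [0.566, 0.32], [0.582, -0.135], [0.431, -0.167]]
scene chip1 0.62 [226. 245.] [6. 7.] 63 [[0.496, 0.001], [0.511, -0.006], [0.499, -0.02], [0.485, -0.013]]
scene chip1 0.52 [240. 252.] [7. 7.] 90 [[0.497, -0.036], [0.504, -0.05], [0.486, -0.061], [0.479, -0.047]]
scene chip2 0.62 [226. 245.] [6. 7.] 63 [[0.496, 0.001], [0.511, -0.006], [0.499, -0.02], [0.485, -0.013]]
scene chip2 0.52 [240. 252.] [7. 7.] 90 [[0.497, -0.036], [0.504, -0.05], [0.486, -0.061], [0.479, -0.047]]
scene chip3 0.62 [226. 
[... 1677 characters left out ...]
013], [0.494, -0.025], [0.481, -0.012]]
top chip3 0.59 [231. 264.] [ 8. 10.] 27 [[0.472, 0.027], [0.495, 0.017], [0.487, 0.0], [0.464, 0.011]]
top scraper 0.59 [383. 276.] [67. 15.] 13 [[0.456, -0.279], [0.493, -0.288], [0.459, -0.455], [0.422, -0.445]]
top scraper_handle 0.81 [383. 276.] [66. 15.] 11 [[0.456, -0.281], [0.492, -0.289], [0.462, -0.453], [0.426, -0.444]]
top lens_case 0.7 [198. 217.] [18. 20.] 90 [[0.621, 0.131], [0.622, 0.08], [0.576, 0.078], [0.575, 0.128]]
top lens_case 0.53 [347. 196.] [58. 18.] 27 [[0.674, -0.198], [0.719, -0.22], [0.652, -0.356], [0.608, -0.333]]
top pliers 0.63 [346. 195.] [58. 19.] 29 [[0.678, -0.197], [0.723, -0.221], [0.651, -0.354], [0.607, -0.329]]
```

Run:
```python
from h import *
f=cv2.imread("pics/top0.png"); a=cv2.resize(f[180:330,120:430],None,fx=2.55,fy=2.55,interpolation=cv2.INTER_CUBIC); cv2.imwrite("pics/topcrop.png",a)
f=cv2.imread("pics/scene0.png"); a=cv2.resize(f[170:390,110:440],None,fx=2.4,fy=2.4,interpolation=cv2.INTER_CUBIC); cv2.imwrite("pics/scenecrop.png",a)
```

```text
(no output)
```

View pics/topcrop.png

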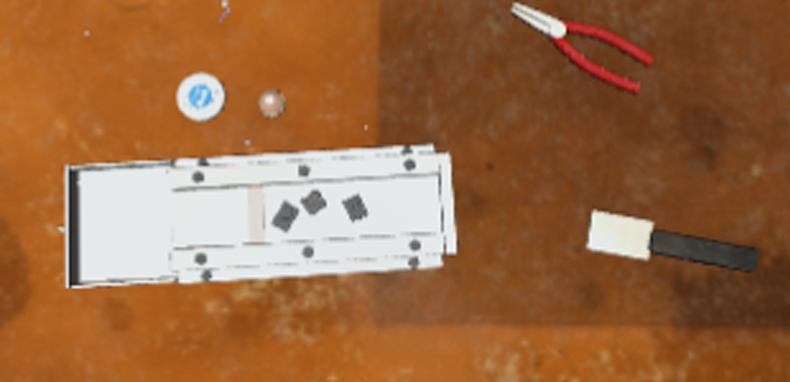

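View pics/scenecrop.png

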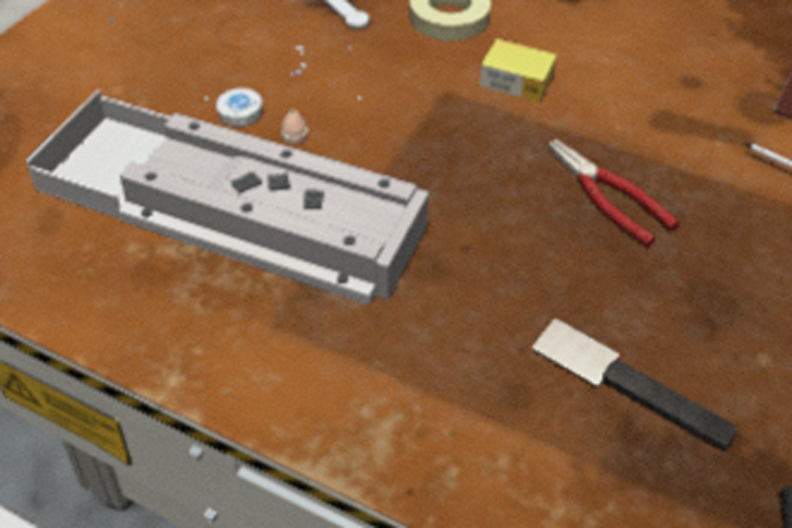

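```bash
cat >> h.py <<'E'
def scraper(f):
    m=viewer.trace(f,"scraper")[0]["pixels"]; g=f["pixels"].max(2)
    out={}
    for n,mm,z in(("handle",m&(g<90),.011),("blade",m&(g>150),.007)):
        b=cv2.boxPoints(cv2.minAreaRect(cv2.findNonZero(mm.astype(np.uint8)))); w=p2w(f,b,z)[:,:2]; out[n]=(w.mean(0),w)
        ps=p2w(f,np.argwhere(mm)[:,::-1],z)[:,:2]; out[n]+=(ps.mean(0),)
    return out
E
python3 - <<'E'
from h import *
for n in("top","scene"):
    f=viewer.grab_frame(n); s=scraper(f)
    h=s["handle"][2];b=s["blade"][2]; d=b-h; print(n,np.round(h,4),np.round(b,4),"head",np.degrees(np.arctan2(d[1],d[0])),np.linalg.norm(d),np.round(s["handle"][1],3).tolist())
    if n=="top":
        # crop px of rail-inner edges etc
        q=lambda x,y:(120+x/2.55,180+y/2.55)
        P=p2w(f,[q(172,190),q(440,177),q(175,247),q(440,236),q(172,167),q(172,268)],.05); print(np.round(P,4).tolist())
        a=(P[1]+P[3])/2; c=(P[0]+P[2])/2; d=c-a; th=np.arctan2(d[1],d[0]); e=np.array([np.cos(th),np.sin(th)])
        O=c[:2]-.128*e; print("jig",O,np.degrees(th))
        # refine by brightness-edge overlay
        im=f["pixels"][:,:,::-1].copy(); im=cv2.resize(im,None,fx=4,fy=4,interpolation=cv2.INTER_CUBIC)
        R=np.array([[np.cos(th),-np.sin(th)],[np.sin(th),np.cos(th)]])
        for pts,col in(([(-128,-48,50),(128,-48,50),(128,-28,50),(-128,-28,50)],(0,0,255)),([(-128,48,50),(128,48,50),(128,28,50),(-128,28,50)],(0,0,255)),([(128,-55,32),(225,-55,32),(225,55,32),(128,55,32)],(0,160,0)),([(-140,-28,46),(-128,-28,46),(-128,28,46),(-140,28,46)],(255,0,0))):
            pts=np.array(pts)/1000.; W=np.c_[pts[:,:2]@R.T+O,pts[:,2]]
            cv2.polylines(im,[((w2p(f,W)+.5)*4).astype(int)],True,col,1)
        cv2.imwrite("pics/ov.png",im[860:1210,520:1260])
E
```

```text
top [0.4627 0.2189] [0.4782 0.0617] head -84.36629217310158 0.1579774126541443 [[0.467, 0.278], [0.592, 0.158], [0.53, 0.096], [0.408, 0.216]]
[[0.5003, 0.1185, 0.05], [0.5174, -0.1339, 0.05], [0.4474, 0.1128, 0.05], [0.462, -0.1343, 0.05], [0.5219, 0.1196, 0.05], [0.4281, 0.1146, 0.05]]
jig [ 0.48193347 -0.01209737] 93.62527225581691
scene [ 0.4501 -0.3982] [ 0.468 -0.314] head 77.9762211817102 0.08609423491397201 [[0.443, -0.324], [0.475, -0.326], [0.459, -0.454], [0.428, -0.449]]
```

View pics/ov.png

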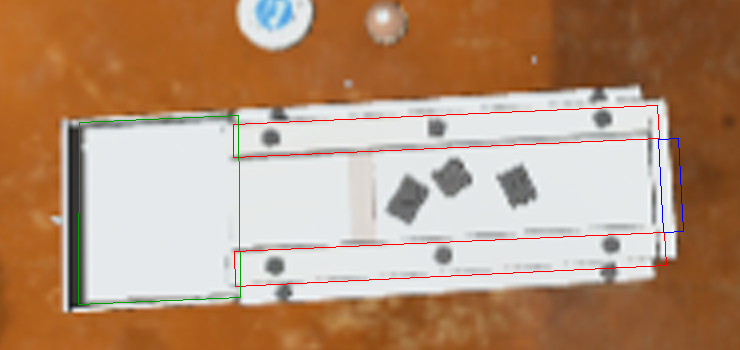

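```bash
cat > jig.py <<'E'
from h import *
from scipy.optimize import differential_evolution
L=[]
def box(x0,x1,y0,y1,z):
    c=[(x0,y0,z),(x1,y0,z),(x1,y1,z),(x0,y1,z)]; L.extend(zip(c,c[1:]+c[:1]))
box(-128,128,28,48,50);box(-128,128,-48,-28,50);L.append(((225,-55,40),(225,55,40)))
L+=[((128,s*55,32),(225,s*55,32)) for s in(-1,1)]+[((-128,s*60,0),(128,s*60,0)) for s in(-1,1)]
L.append(((-128,-28,46),(-128,28,46)));L.append(((-140,-28,46),(-140,28,46)))
pts=np.vstack([np.linspace(a,b,60) for a,b in L])/1000.
fs=[];
for n in("top","scene"):
    f=viewer.grab_frame(n); g=cv2.GaussianBlur(cv2.cvtColor(f["pixels"],cv2.COLOR_RGB2GRAY).astype(np.float32),(0,0),1.0)
    fs.append((f,np.minimum(np.hypot(cv2.Sobel(g,5,1,0),cv2.Sobel(g,5,0,1)),60).astype(np.float32)))
def place(p):
    c,s=np.cos(p[2]),np.sin(p[2]); return np.c_[pts[:,:2]@np.array([[c,s],[-s,c]])+p[:2],pts[:,2]]
def cost(p,sel=(0,1)):
    t=0
    for i in sel:
        f,g=fs[i]; uv=w2p(f,place(p)).astype(np.float32); t-=cv2.remap(g,uv[:,:1],uv[:,1:],cv2.INTER_LINEAR).mean()
    return t
for sel in((0,),(1,),(0,1)):
    o=differential_evolution(cost,[(.465,.5),(-.03,.02),(np.radians(91),np.radians(96))],args=(sel,),seed=1,popsize=12,maxiter=40)
    print(sel,np.round(o.x[:2],4),np.degrees(o.x[2]),o.fun)
f=fs[0][0];im=cv2.resize(f["pixels"][:,:,::-1],None,fx=4,fy=4,interpolation=cv2.INTER_CUBIC)
for q in ((w2p(f,place(o.x))+.5)*4).astype(int)[::2]: cv2.circle(im,tuple(int(v) for v in q),1,(0,0,255),-1)
f=fs[1][0];jm=cv2.resize(f["pixels"][:,:,::-1],None,fx=4,fy=4,interpolation=cv2.INTER_CUBIC)
for q in ((w2p(f,place(o.x))+.5)*4).astype(int)[::2]: cv2.circle(jm,tuple(int(v) for v in q),1,(0,0,255),-1)
cv2.imwrite("pics/ov2.png",np.vstack([im[890:1190,520:1240],jm[820:1180,460:1180][::1][:300]]))
E
python3 jig.py
```

```text
(0,) [ 0.488  -0.0096] 94.54628926041383 -53.983802795410156
(1,) [ 0.4844 -0.0049] 94.87416407125511 -51.82571029663086
(0, 1) [ 0.488  -0.0088] 94.61476406942295 -104.14102172851562
```

View pics/ov2.png

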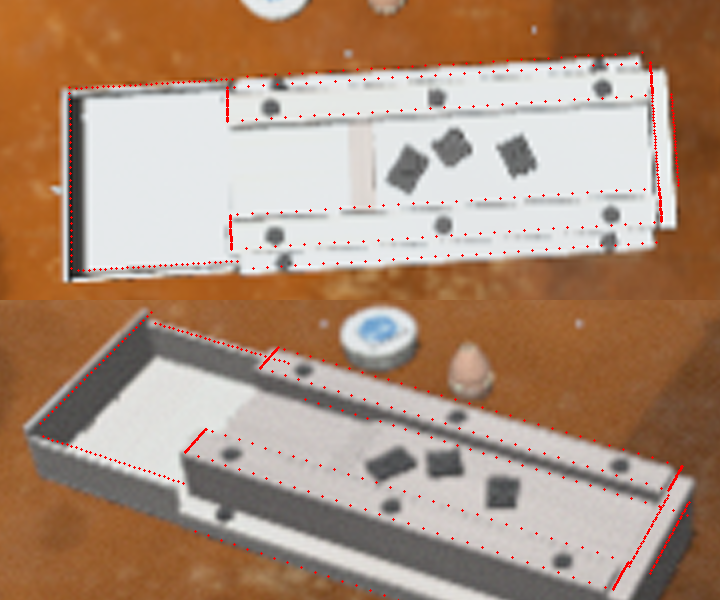

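play_rows:
  commands:
    - [[-1,0.3,-0.13,0.1,-0.08],[-1,0.6,-0.26,0.2,-0.16],[-1,0.9,-0.4,0.4,-0.24],[-1,0.9,-0.4,0.5,-0.32],[-1,0.9,-0.4,0.6,-0.4],[-1,0.9,-0.4,0.6,-0.48],[-1,0.9,-0.4,0.6,-0.56],[-1,0.9,-0.4,0.6,-0.612],[-1,0.9,-0.4,0.6,-0.612]]
  grip_force: 25

```text
clock: 2.15
tcp_pos: [0.4014, -0.4744, 0.1108]
orientation: [-2.429, -1.991, -0.0]
contact_force: [-0.3, -0.8, 0.1]
grip_width: 0.0852
gripper_force: 0.0
```

```bash
cat >> h.py <<'E'
from scipy.spatial.transform import Rotation as Ro
def st():
    o=get_obs(); R=Ro.from_rotvec(o["orientation"]).as_matrix()
    print("t",round(float(o["clock"]),2),"tcp",np.round(o["tcp_pos"],4),"toolx",round(np.degrees(np.arctan2(R[1,0],R[0,0])),1),"F",np.round(o["contact_force"],1),"M",np.round(o["moment"],2),"w",round(float(o["grip_width"]),4),"gf",round(float(o["gripper_force"]),1))
    return o,R
def to(p,head=None):
    o,R=st(); p=np.array(p,float); s=R.T@(p-o["tcp_pos"])/.2; out=np.round(s,3)
    h=np.degrees(np.arctan2(R[1,0],R[0,0])); print("shift",out,"turn",None if head is None else round(-((head-h+180)%360-180)/90,3))
E
python3 - <<'E'
from h import *
to([.4435,-.431,.003],78.5)
f=viewer.grab_frame("scene")
for d in viewer.trace(f,"scraper")[:1]:
    print(d["score"],d["rect"])
E
```

```text
t 2.15 tcp [ 0.4014 -0.4744  0.1108] toolx 78.7 F [-0.3 -0.8  0.1] M [-0.01  0.04  0.01] w 0.0852 gf 0.0
shift [0.254 0.164 0.539] turn 0.002
0.92 [332.9, 303.5, 417.3, 357.8]
```

play_rows:
  commands:
    - [[-1,0.13,0.08,0.1,0],[-1,0.254,0.164,0.25,0],[-1,0.254,0.164,0.4,0],[-1,0.254,0.164,0.5,0],[-1,0.254,0.164,0.54,0],[-1,0.254,0.164,0.54,0],[0.6,0.254,0.164,0.54,0],[0.6,0.254,0.164,0.54,0],[0.8,0.254,0.164,0.54,0],[0.8,0.254,0.164,0.54,0],[0.8,0.254,0.164,0.54,0],[0.8,0.254,0.164,0.54,0]]
  grip_force: 25

```text
clock: 3.25
tcp_pos: [0.4441, -0.4323, 0.0045]
orientation: [2.433, 1.985, 0.0]
contact_force: [-0.4, -0.2, 7.2]
grip_width: 0.0231
gripper_force: 24.9
```

play_rows:
  commands:
    - [[0.8,0,0,-0.1,0],[0.8,0,0,-0.3,0],[0.8,0,0,-0.5,0],[0.8,0,0,-0.6,0],[0.8,0,0,-0.6,0],[0.8,0,0,-0.6,0]]
  grip_force: 20

```text
clock: 3.75
tcp_pos: [0.444, -0.4322, 0.1247]
orientation: [2.432, 1.984, 0.0]
contact_force: [-0.2, 0.1, -1.8]
grip_width: 0.0228
gripper_force: 24.1
```

Run:
```python
from h import *
st()
f=viewer.grab_frame("scene"); im=f["pixels"][:,:,::-1]
cv2.imwrite("pics/s2.png",cv2.resize(im[200:400,240:480],None,fx=2.5,fy=2.5,interpolation=cv2.INTER_CUBIC))
```

```text
t 3.75 tcp [ 0.444  -0.4322  0.1247] toolx 78.4 F [-0.2  0.1 -1.8] M [-0.03  0.07  0.01] w 0.0228 gf 24.1
```

View pics/s2.png

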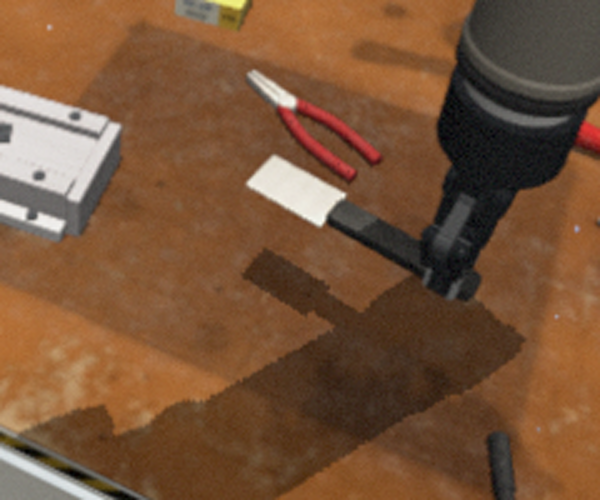

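Run:
```python
from h import *
to([.5115,-.312,.026],94.6)
```

```text
t 3.8 tcp [ 0.4431 -0.4315  0.123 ] toolx 78.4 F [ 0.  -0.2 -1.8] M [ 0.01 -0.02 -0.03] w 0.0231 gf 24.1
shift [0.654 0.216 0.485] turn -0.18
```

play_rows:
  commands:
    - [[0.8,0.15,0.05,0.1,-0.06],[0.8,0.3,0.1,0.2,-0.12],[0.8,0.45,0.15,0.3,-0.18],[0.8,0.6,0.2,0.4,-0.18],[0.8,0.654,0.216,0.485,-0.18],[0.8,0.654,0.216,0.485,-0.18],[0.8,0.654,0.216,0.485,-0.18]]

```text
clock: 4.38
tcp_pos: [0.5104, -0.3104, 0.0238]
orientation: [-2.124, -2.308, 0.002]
contact_force: [-0.3, -0.8, -1.6]
grip_width: 0.0229
gripper_force: 24.1
```

Run:
```python
from h import *
st()
for n in("scene","top"):
    f=viewer.grab_frame(n); im=f["pixels"][:,:,::-1]
    d=viewer.trace(f,"scraper")
    for q in d[:1]: 
        m=q["pixels"]&(f["pixels"].max(2)>140); b=cv2.boxPoints(cv2.minAreaRect(cv2.findNonZero(m.astype(np.uint8)))); print(n,q["score"],np.round(p2w(f,b,.0275),4).tolist())
```

```text
t 4.38 tcp [ 0.5104 -0.3104  0.0238] toolx 94.8 F [-0.3 -0.8 -1.6] M [-0.06  0.02 -0.03] w 0.0229 gf 24.1
scene 0.66 [[0.4815, -0.1617, 0.0275], [0.5195, -0.1537, 0.0275], [0.5228, -0.2205, 0.0275], [0.4854, -0.2263, 0.0275]]
top 0.64 [[0.5207, -0.1623, 0.0275], [0.5247, -0.2238, 0.0275], [0.4867, -0.2253, 0.0275], [0.4828, -0.1643, 0.0275]]
```

play_rows:
  commands:
    - [[0.8,0.03,0,0,0],[0.8,0.05,0,0,0],[0.8,0.055,0,0,0],[0.8,0.06,0,0,0],[0.8,0.06,0,0,0]]

```text
clock: 5.0
tcp_pos: [0.5112, -0.2999, 0.0265]
orientation: [2.129, 2.31, 0.0]
contact_force: [-1.1, -0.2, -0.9]
grip_width: 0.0231
gripper_force: 24.1
```

play_rows:
  commands:
    - [[0.8,0.01,0,0,0],[0.8,0.015,0,0,0],[0.8,0.02,0,0,0],[0.8,0.02,0,0,0]]

```text
clock: 5.33
tcp_pos: [0.5109, -0.2968, 0.0265]
orientation: [2.129, 2.309, -0.001]
contact_force: [0.1, -1.0, -0.7]
grip_width: 0.0234
gripper_force: 24.1
```

play_rows:
  commands:
    - [[0.8,0.01,0,0,0],[0.8,0.015,0,0,0],[0.8,0.02,0,0,0],[0.8,0.02,0,0,0]]

```text
clock: 5.67
tcp_pos: [0.5113, -0.2963, 0.0272]
orientation: [2.129, 2.303, -0.002]
contact_force: [2.4, -9.5, -0.5]
grip_width: 0.0233
gripper_force: 24.0
```

play_rows:
  commands:
    - [[0.8,0.005,0,-0.016,0],[0.8,0.007,0,-0.032,0],[0.8,0.008,0,-0.048,0],[0.8,0.01,0,-0.065,0],[0.8,0.013,0,-0.08,0],[0.8,0.016,0,-0.097,0],[0.8,0.02,0,-0.113,0],[0.8,0.023,0,-0.129,0],[0.8,0.023,0,-0.129,0]]

```text
clock: 6.42
tcp_pos: [0.5112, -0.2899, 0.0534]
orientation: [2.128, 2.305, -0.0]
contact_force: [1.2, -6.3, -0.5]
grip_width: 0.0235
gripper_force: 23.6
```

```bash
cat >> h.py <<'E'
def blade(name,show=None,ds=None,box=None):
    """tilt estimate: fit the blade's quad along heading from the TCP"""
    o,R=st(); f=viewer.grab_frame(name); d=viewer.trace(f,"scraper")
    if show: 
        x0,y0,x1,y1=box; cv2.imwrite(show,cv2.resize(f["pixels"][y0:y1,x0:x1,::-1],None,fx=3,fy=3,interpolation=cv2.INTER_CUBIC))
    m=(d[0]["pixels"]&(f["pixels"].max(2)>110)).astype(np.uint8); h=R[:,0];y=R[:,1]
    best=[]
    for th in np.radians(np.arange(-10,80,1.)):
        u=h*np.cos(th)-np.array([0,0,1])*np.sin(th); c=o["tcp_pos"]+[0,0,.0015]
        for L in (.146,.149,.152):
            q=w2p(f,[c+u*(L-.06)-y*.019,c+u*(L-.06)+y*.019,c+u*L+y*.019,c+u*L-y*.019])
            z=np.zeros(m.shape,np.uint8); cv2.fillPoly(z,[np.round(q).astype(np.int32)],1)
            best.append(((z&m).sum()/max((z|m).sum(),1),round(np.degrees(th)),L))
    print(name,round(d[0]["score"],2),sorted(best)[::-1][:4])
E
python3 - <<'E'
from h import *
blade("scene","pics/s3.png",None,(200,180,440,380))
E
```

```text
t 6.42 tcp [ 0.5112 -0.2899  0.0534] toolx 94.6 F [ 1.2 -6.3 -0.5] M [-1.46 -0.34 -0.05] w 0.0235 gf 23.6
scene 0.55 [(np.float64(0.8896882494004796), 10, 0.146), (np.float64(0.8847058823529412), 9, 0.146), (np.float64(0.8595238095238096), 10, 0.149), (np.float64(0.8408551068883611), 9, 0.149)]
```

View pics/s3.png

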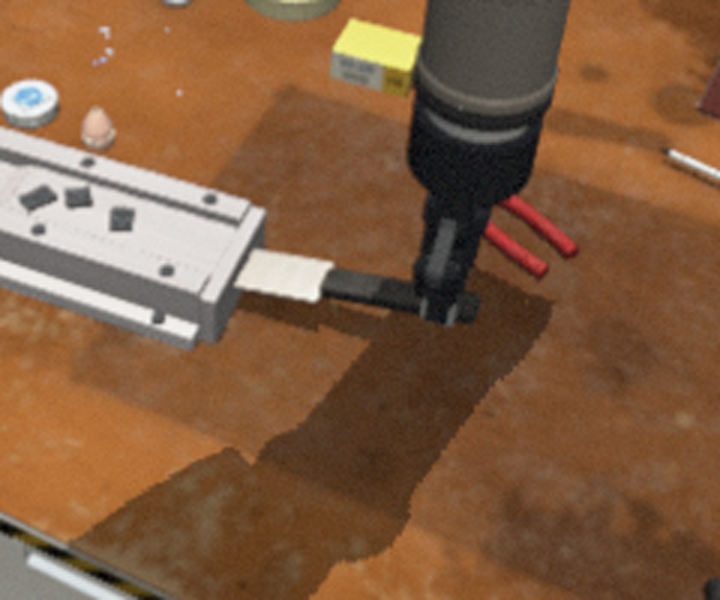

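play_rows:
  commands:
    - [[0.8,0.01,0,-0.025,0],[0.8,0.016,0,-0.05,0],[0.8,0.023,0,-0.075,0],[0.8,0.03,0,-0.1,0],[0.8,0.038,0,-0.124,0],[0.8,0.047,0,-0.148,0],[0.8,0.057,0,-0.171,0],[0.8,0.068,0,-0.195,0],[0.8,0.068,0,-0.195,0]]

```text
clock: 7.27
tcp_pos: [0.5091, -0.2729, 0.0919]
orientation: [-2.128, -2.311, -0.001]
contact_force: [-0.2, -0.3, -1.9]
grip_width: 0.0233
gripper_force: 21.9
```

Run:
```python
from h import *
blade("scene");blade("top")
```

```text
t 7.27 tcp [ 0.5091 -0.2729  0.0919] toolx 94.7 F [-0.2 -0.3 -1.9] M [-0.35  0.01 -0.04] w 0.0233 gf 21.9
scene 0.73 [(np.float64(0.7712609970674487), 28, 0.146), (np.float64(0.760932944606414), 27, 0.146), (np.float64(0.7067039106145251), 28, 0.149), (np.float64(0.7020648967551623), 29, 0.146)]
t 7.37 tcp [ 0.5087 -0.2734  0.091 ] toolx 94.7 F [ 0.8 -1.9 -0.7] M [-0.26 -0.09 -0.06] w 0.023 gf 21.9
top 0.61 [(np.float64(0.8350785340314136), 35, 0.149), (np.float64(0.8298969072164949), 36, 0.149), (np.float64(0.8298969072164949), 33, 0.146), (np.float64(0.8290816326530612), 34, 0.146)]
```

play_rows:
  commands:
    - [[0.8,0.02,0,-0.022,0],[0.8,0.034,0,-0.045,0],[0.8,0.048,0,-0.067,0],[0.8,0.062,0,-0.088,0],[0.8,0.078,0,-0.109,0],[0.8,0.092,0,-0.129,0],[0.8,0.092,0,-0.129,0]]

```text
clock: 8.05
tcp_pos: [0.5079, -0.2547, 0.1178]
orientation: [2.128, 2.311, 0.001]
contact_force: [-0.0, -0.5, -0.6]
grip_width: 0.023
gripper_force: 20.3
```

Run:
```python
from h import *
blade("scene");blade("top")
```

```text
t 8.05 tcp [ 0.5079 -0.2547  0.1178] toolx 94.7 F [-0.  -0.5 -0.6] M [-0.24  0.05  0.04] w 0.023 gf 20.3
scene 0.6 [(np.float64(0.8191881918819188), 40, 0.146), (np.float64(0.7890909090909091), 39, 0.146), (np.float64(0.7509025270758123), 40, 0.149), (np.float64(0.705685618729097), 39, 0.149)]
t 8.15 tcp [ 0.5075 -0.2554  0.1171] toolx 94.7 F [ 0.9 -1.1 -1.2] M [-0.19 -0.1  -0.02] w 0.0232 gf 20.3
top 0.82 [(np.float64(0.8683473389355743), 44, 0.146), (np.float64(0.8586956521739131), 43, 0.146), (np.float64(0.8547945205479452), 45, 0.146), (np.float64(0.8455056179775281), 46, 0.149)]
```

play_rows:
  commands:
    - [[0.9,-0.01,0,0,0],[0.9,-0.02,0,0,0],[0.9,-0.02,0,0,0],[0.9,-0.02,0,-0.1,0],[0.9,-0.02,0,-0.2,0],[0.9,-0.02,0,-0.28,0],[0.9,0.1,0,-0.28,0],[0.9,0.22,0,-0.28,0],[0.9,0.22,0,-0.28,0]]
  grip_force: 110

```text
clock: 9.0
tcp_pos: [0.5041, -0.2067, 0.1732]
orientation: [-2.122, -2.314, -0.003]
contact_force: [-0.1, 0.8, -1.0]
grip_width: 0.0193
gripper_force: 108.2
```

Run:
```python
from h import *
blade("scene","pics/s4.png",None,(150,150,400,350));blade("top")
to([.5034,-.2113,.140],94.6)
```

```text
t 9.0 tcp [ 0.5041 -0.2067  0.1732] toolx 94.9 F [-0.1  0.8 -1. ] M [ 0.03 -0.03  0.03] w 0.0193 gf 108.2
scene 0.61 [(np.float64(0.8134920634920635), 38, 0.146), (np.float64(0.7976653696498055), 39, 0.146), (np.float64(0.7680608365019012), 38, 0.149), (np.float64(0.7394636015325671), 37, 0.146)]
t 9.1 tcp [ 0.504 -0.211  0.173] toolx 94.8 F [ 0.4  0.2 -1. ] M [-0.05  0.01  0.  ] w 0.0193 gf 108.2
top 0.91 [(np.float64(0.8687350835322196), 41, 0.146), (np.float64(0.8629807692307693), 43, 0.146), (np.float64(0.8496420047732697), 43, 0.149), (np.float64(0.8457831325301205), 44, 0.149)]
t 9.2 tcp [ 0.5038 -0.2127  0.1728] toolx 94.6 F [ 0.   0.3 -1.3] M [-0.07 -0.03 -0.03] w 0.0195 gf 108.2
shift [ 0.007 -0.001  0.164] turn -0.0
```

View pics/s4.png

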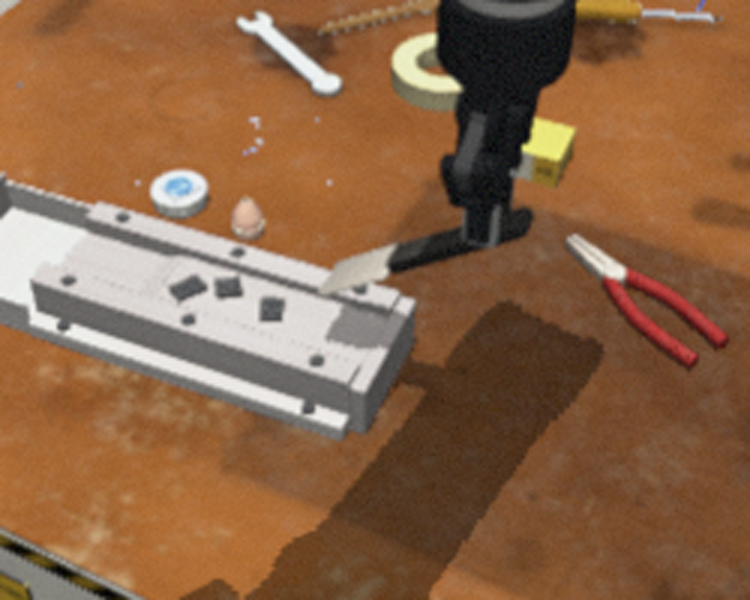

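play_rows:
  commands:
    - [[0.9,0,0,0.08,0],[0.9,0,0,0.14,0],[0.9,0,0,0.17,0],[0.9,0,0,0.175,0],[0.9,0,0,0.18,0],[0.9,0,0,0.18,0],[0.9,0,0,0.18,0]]

```text
clock: 9.78
tcp_pos: [0.5043, -0.212, 0.1373]
orientation: [2.129, 2.309, 0.001]
contact_force: [-0.2, -0.6, -0.2]
grip_width: 0.0196
gripper_force: 108.1
```

play_rows:
  commands:
    - [[0.9,0,0,0.005,0],[0.9,0,0,0.01,0],[0.9,0,0,0.01,0]]

```text
clock: 10.03
tcp_pos: [0.504, -0.2119, 0.135]
orientation: [2.129, 2.309, 0.0]
contact_force: [-0.4, -0.8, -0.6]
grip_width: 0.0193
gripper_force: 108.1
```

play_rows:
  commands:
    - [[0.9,0,0,0.005,0],[0.9,0,0,0.01,0],[0.9,0,0,0.01,0]]

```text
clock: 10.28
tcp_pos: [0.5038, -0.2118, 0.1327]
orientation: [-2.129, -2.309, 0.0]
contact_force: [-1.0, 0.7, -1.4]
grip_width: 0.0194
gripper_force: 108.1
```

play_rows:
  commands:
    - [[0.9,0,0,0.005,0],[0.9,0,0,0.01,0],[0.9,0,0,0.01,0]]

```text
clock: 10.53
tcp_pos: [0.5038, -0.2119, 0.1307]
orientation: [-2.129, -2.309, 0.0]
contact_force: [-0.3, 0.6, -1.7]
grip_width: 0.0193
gripper_force: 108.1
```

play_rows:
  commands:
    - [[0.9,0,0,0.005,0],[0.9,0,0,0.01,0],[0.9,0,0,0.01,0]]

```text
clock: 10.78
tcp_pos: [0.5038, -0.2118, 0.1287]
orientation: [-2.129, -2.309, 0.0]
contact_force: [-0.2, 0.5, -0.9]
grip_width: 0.0195
gripper_force: 108.1
```

play_rows:
  commands:
    - [[0.9,0,0,0.005,0],[0.9,0,0,0.01,0],[0.9,0,0,0.01,0]]

```text
clock: 11.03
tcp_pos: [0.504, -0.2119, 0.1268]
orientation: [2.13, 2.31, 0.0]
contact_force: [-0.3, -0.5, -1.0]
grip_width: 0.0192
gripper_force: 108.1
```

Run:
```python
from h import *
blade("scene","pics/s5.png",None,(180,180,360,320));blade("top")
```

```text
t 11.03 tcp [ 0.504  -0.2119  0.1268] toolx 94.6 F [-0.3 -0.5 -1. ] M [ 0.02 -0.05 -0.04] w 0.0192 gf 108.1
scene 0.7 [(np.float64(0.7430555555555556), 38, 0.146), (np.float64(0.7288732394366197), 37, 0.146), (np.float64(0.7133105802047781), 38, 0.149), (np.float64(0.6754966887417219), 37, 0.149)]
t 11.13 tcp [ 0.504  -0.2118  0.1269] toolx 94.6 F [-1.   1.4 -0.7] M [ 0.03 -0.01  0.  ] w 0.0195 gf 108.1
top 0.55 [(np.float64(0.8648648648648649), 42, 0.146), (np.float64(0.8543956043956044), 44, 0.149), (np.float64(0.8539944903581267), 45, 0.152), (np.float64(0.8539944903581267), 43, 0.149)]
```

View pics/s5.png

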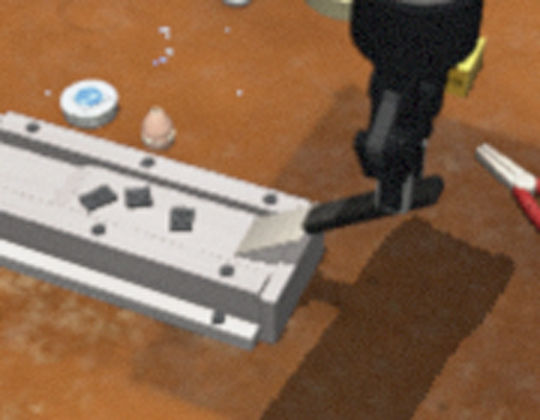

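play_rows:
  commands:
    - [[0.9,0,0,0.005,0],[0.9,0,0,0.01,0],[0.9,0,0,0.01,0]]

```text
clock: 11.48
tcp_pos: [0.504, -0.2121, 0.1249]
orientation: [2.13, 2.309, 0.0]
contact_force: [0.9, -0.0, 0.8]
grip_width: 0.0192
gripper_force: 108.2
```

play_rows:
  commands:
    - [[0.9,0,0,0.004,0],[0.9,0,0,0.004,0]]

```text
clock: 11.65
tcp_pos: [0.504, -0.212, 0.1241]
orientation: [2.13, 2.309, 0.0]
contact_force: [0.7, 0.1, 0.7]
grip_width: 0.0196
gripper_force: 108.3
```

play_rows:
  commands:
    - [[0.9,0,0,0.004,0],[0.9,0,0,0.004,0]]

```text
clock: 11.82
tcp_pos: [0.504, -0.212, 0.1233]
orientation: [2.13, 2.309, 0.0]
contact_force: [0.5, -1.2, 1.4]
grip_width: 0.0193
gripper_force: 108.3
```

play_rows:
  commands:
    - [[0.9,0,0,0.004,0],[0.9,0,0,0.004,0]]

```text
clock: 11.98
tcp_pos: [0.504, -0.212, 0.1225]
orientation: [2.13, 2.309, 0.0]
contact_force: [0.1, -2.5, 1.6]
grip_width: 0.0194
gripper_force: 108.3
```

play_rows:
  commands:
    - [[0.9,0,0,0.005,0],[0.9,0,0,0.005,0]]

```text
clock: 12.15
tcp_pos: [0.504, -0.212, 0.1215]
orientation: [2.13, 2.309, 0.0]
contact_force: [0.7, -0.9, 2.3]
grip_width: 0.0197
gripper_force: 108.4
```

Run:
```python
from h import *
blade("scene");blade("top")
```

```text
t 12.15 tcp [ 0.504  -0.212   0.1215] toolx 94.6 F [ 0.7 -0.9  2.3] M [-0.08 -0.05 -0.01] w 0.0197 gf 108.4
scene 0.93 [(np.float64(0.8096885813148789), 35, 0.146), (np.float64(0.7441077441077442), 36, 0.146), (np.float64(0.7401315789473685), 34, 0.146), (np.float64(0.7348993288590604), 35, 0.149)]
t 12.25 tcp [ 0.504  -0.2119  0.1215] toolx 94.6 F [ 0.1 -1.1  2. ] M [-0.05 -0.04 -0.  ] w 0.0196 gf 108.4
top 0.87 [(np.float64(0.8594164456233422), 39, 0.146), (np.float64(0.8430851063829787), 41, 0.149), (np.float64(0.8430851063829787), 40, 0.149), (np.float64(0.8381962864721485), 41, 0.146)]
```

play_rows:
  commands:
    - [[0.9,0.03,0,0,0],[0.9,0.06,0,0,0],[0.9,0.09,0,0,0],[0.9,0.12,0,0,0],[0.9,0.15,0,0,0],[0.9,0.18,0,0,0],[0.9,0.21,0,0,0],[0.9,0.24,0,0,0],[0.9,0.27,0,0,0],[0.9,0.3,0,0,0],[0.9,0.3,0,0,0]]

```text
clock: 13.27
tcp_pos: [0.499, -0.1503, 0.1215]
orientation: [-2.127, -2.311, -0.001]
contact_force: [0.2, 0.8, 1.6]
grip_width: 0.0195
gripper_force: 108.4
```

Run:
```python
from h import *
blade("scene","pics/s6.png",None,(130,180,330,320));blade("top")
```

```text
t 13.27 tcp [ 0.499  -0.1503  0.1215] toolx 94.7 F [0.2 0.8 1.6] M [ 0.37 -0.   -0.04] w 0.0195 gf 108.4
scene 0.81 [(np.float64(0.7832699619771863), 35, 0.146), (np.float64(0.7647058823529411), 36, 0.146), (np.float64(0.75), 35, 0.149), (np.float64(0.7131782945736435), 36, 0.149)]
t 13.37 tcp [ 0.4989 -0.1513  0.1213] toolx 94.7 F [-1.   0.6  1.1] M [ 0.33  0.08 -0.04] w 0.0198 gf 108.3
top 0.58 [(np.float64(0.8505154639175257), 39, 0.146), (np.float64(0.8422459893048129), 40, 0.146), (np.float64(0.8276762402088773), 38, 0.146), (np.float64(0.8275862068965517), 41, 0.152)]
```

View pics/s6.png

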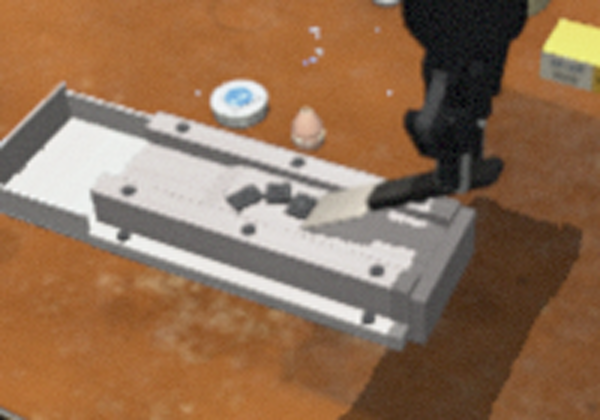

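play_rows:
  commands:
    - [[0.9,0.03,0,0.002,0],[0.9,0.06,0,0.003,0],[0.9,0.09,0,0.003,0],[0.9,0.12,0,0.003,0],[0.9,0.15,0,0.003,0],[0.9,0.18,0,0.003,0],[0.9,0.21,0,0.003,0],[0.9,0.24,0,0.003,0],[0.9,0.27,0,0.003,0],[0.9,0.3,0,0.003,0],[0.9,0.3,0,0.003,0]]

```text
clock: 14.38
tcp_pos: [0.4941, -0.0904, 0.1209]
orientation: [-2.127, -2.311, -0.001]
contact_force: [-0.5, 1.2, 0.5]
grip_width: 0.0194
gripper_force: 108.4
```

Run:
```python
from h import *
blade("scene")
o,R=st(); q=o["tcp_pos"][:2]-[.487,-.008]; print("jigx",q@[-.0802,.9968],"lat",q@[-.9968,-.0802])
```

```text
t 14.38 tcp [ 0.4941 -0.0904  0.1209] toolx 94.7 F [-0.5  1.2  0.5] M [ 0.32  0.08 -0.02] w 0.0194 gf 108.4
scene 0.94 [(np.float64(0.7695852534562212), 35, 0.146), (np.float64(0.7454545454545455), 35, 0.149), (np.float64(0.6768558951965066), 34, 0.149), (np.float64(0.6680851063829787), 34, 0.146)]
t 14.48 tcp [ 0.494  -0.0914  0.1207] toolx 94.7 F [-0.5  0.9  0.5] M [0.39 0.04 0.01] w 0.0195 gf 108.3
jigx -0.08370765834320015 lat -0.00025741513687981704
```

play_rows:
  commands:
    - [[0.9,0.02,0,0.002,0],[0.9,0.04,0,0.008,0],[0.9,0.06,0,0.016,0],[0.9,0.06,0,0.016,0]]

```text
clock: 14.82
tcp_pos: [0.4932, -0.0792, 0.1175]
orientation: [-2.128, -2.31, -0.001]
contact_force: [0.4, -0.1, 1.4]
grip_width: 0.0192
gripper_force: 108.4
```

play_rows:
  commands:
    - [[0.9,0.02,0,0.008,0],[0.9,0.04,0,0.016,0],[0.9,0.04,0,0.016,0]]

```text
clock: 15.07
tcp_pos: [0.4923, -0.071, 0.1141]
orientation: [-2.127, -2.31, -0.0]
contact_force: [0.5, 1.5, 1.3]
grip_width: 0.0197
gripper_force: 108.4
```

play_rows:
  commands:
    - [[0.9,0.02,0,0.008,0],[0.9,0.04,0,0.016,0],[0.9,0.04,0,0.016,0]]

```text
clock: 15.32
tcp_pos: [0.492, -0.0636, 0.1112]
orientation: [-2.129, -2.31, -0.0]
contact_force: [0.3, 0.5, 1.1]
grip_width: 0.0193
gripper_force: 108.4
```

play_rows:
  commands:
    - [[0.9,0.02,0,0.008,0],[0.9,0.04,0,0.016,0],[0.9,0.04,0,0.016,0]]

```text
clock: 15.57
tcp_pos: [0.4915, -0.0558, 0.1081]
orientation: [2.129, 2.31, 0.001]
contact_force: [0.3, -1.1, 3.3]
grip_width: 0.0194
gripper_force: 108.6
```

Run:
```python
from h import *
blade("scene","pics/s7.png",None,(120,180,320,320))
o,R=st(); q=o["tcp_pos"][:2]-[.487,-.008]; print("jigx",q@[-.0802,.9968],"lat",q@[-.9968,-.0802])
```

```text
t 15.57 tcp [ 0.4915 -0.0558  0.1081] toolx 94.7 F [ 0.3 -1.1  3.3] M [ 0.27 -0.09 -0.07] w 0.0194 gf 108.6
scene 0.66 [(np.float64(0.5911330049261084), 32, 0.146), (np.float64(0.5668202764976958), 31, 0.146), (np.float64(0.5380952380952381), 32, 0.149), (np.float64(0.5291479820627802), 33, 0.146)]
t 15.67 tcp [ 0.4915 -0.0558  0.1081] toolx 94.7 F [0.9 1.2 2.6] M [ 0.46 -0.11 -0.06] w 0.0196 gf 108.6
jigx -0.04798046500304855 lat -0.00060534582294232
```

View pics/s7.png

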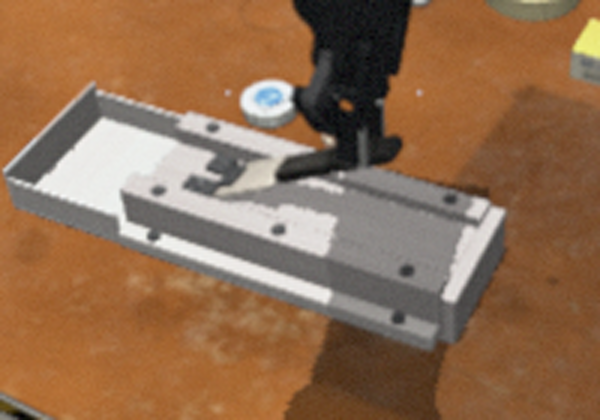

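play_rows:
  commands:
    - [[0.9,0.03,0,-0.002,0],[0.9,0.06,0,-0.003,0],[0.9,0.09,0,-0.003,0],[0.9,0.12,0,-0.003,0],[0.9,0.15,0,-0.003,0],[0.9,0.15,0,-0.003,0]]

```text
clock: 16.17
tcp_pos: [0.4888, -0.0244, 0.1088]
orientation: [-2.127, -2.311, -0.001]
contact_force: [0.5, 0.8, 3.3]
grip_width: 0.0191
gripper_force: 108.5
```

play_rows:
  commands:
    - [[0.9,0.03,0,0,0],[0.9,0.06,0,0,0],[0.9,0.09,0,0,0],[0.9,0.12,0,0,0],[0.9,0.15,0,0,0],[0.9,0.17,0,0,0],[0.9,0.17,0,0,0]]

```text
clock: 16.75
tcp_pos: [0.4857, 0.0097, 0.1085]
orientation: [-2.126, -2.311, -0.001]
contact_force: [0.7, 2.1, -0.4]
grip_width: 0.0194
gripper_force: 108.3
```

Run:
```python
from h import *
blade("scene","pics/s8.png",None,(100,180,300,320))
for n in("top","scene"):
    f=viewer.grab_frame(n)
    for d in viewer.trace(f,"chip1"):
        c=d["rect"]; p=p2w(f,[((c[0]+c[2])/2,(c[1]+c[3])/2)],.01)[0]; q=p[:2]-[.487,-.008]; print(n,round(d["score"],2),np.round(c),"jig",np.round([q@[-.0802,.9968],q@[-.9968,-.0802]],3))
```

```text
t 16.75 tcp [0.4857 0.0097 0.1085] toolx 94.8 F [ 0.7  2.1 -0.4] M [ 0.78 -0.03 -0.04] w 0.0194 gf 108.3
scene 0.95 [(np.float64(0.6813186813186813), 33, 0.146), (np.float64(0.6685082872928176), 34, 0.149), (np.float64(0.6593406593406593), 34, 0.146), (np.float64(0.6458333333333334), 33, 0.149)]
top 0.43 [171. 268. 177. 274.] jig [0.167 0.011]
scene 0.54 [158. 233. 167. 238.] jig [ 0.166 -0.007]
```

View pics/s8.png

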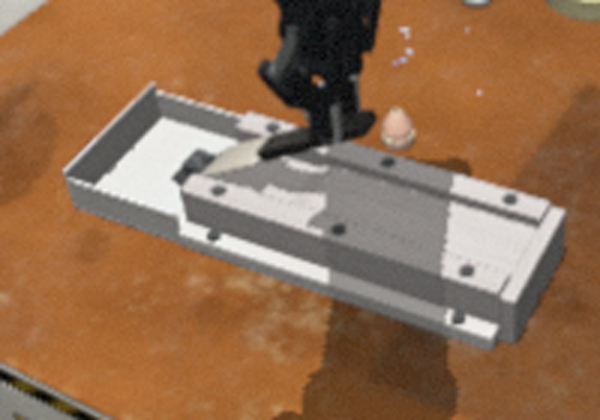

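play_rows:
  commands:
    - [[0.9,0.02,0,-0.01,0],[0.9,0.04,0,-0.025,0],[0.9,0.04,0,-0.03,0],[0.9,0.04,0,-0.15,0],[0.9,0,0,-0.3,0],[0.9,-0.2,0,-0.3,0],[0.9,-0.4,0,-0.3,0],[0.9,-0.6,0,-0.3,0],[0.9,-0.8,0,-0.3,0],[0.9,-0.9,0,-0.3,0],[0.9,-0.9,0,-0.3,0]]

```text
clock: 17.97
tcp_pos: [0.4998, -0.1788, 0.1685]
orientation: [2.139, 2.299, -0.004]
contact_force: [-0.1, -0.0, -0.8]
grip_width: 0.019
gripper_force: 108.1
```

```bash
cat > chips.py <<'E'
from h import *
st()
J=np.array([[-.0802,.9968],[-.9968,-.0802]])
for n in("top","scene"):
    f=viewer.grab_frame(n); g=f["pixels"].max(2)
    for nm in("chip1","chip2","chip3"):
      for d in viewer.trace(f,nm):
        c=d["rect"]; p=p2w(f,[((c[0]+c[2])/2,(c[1]+c[3])/2)],.008)[0]; print(n,nm,round(d["score"],2),np.round(c),"jig",np.round(J@(p[:2]-[.487,-.008]),3))
    # dark blobs inside jig/tray interior
    for (x0,x1,z,t) in((-.12,.128,.035,"chan"),(.132,.215,.006,"tray")):
        w=.026 if t=="chan" else .05
        q=w2p(f,[np.r_[J.T@np.array(v)+[.487,-.008],z] for v in((x0,-w),(x1,-w),(x1,w),(x0,w))]); m=np.zeros(g.shape,np.uint8); cv2.fillPoly(m,[np.round(q).astype(int)],1)
        k,_,s,ce=cv2.connectedComponentsWithStats(((g<85)&(m>0)).astype(np.uint8))
        for i in range(1,k):
            if s[i,4]>6: print("  blob",n,t,s[i].tolist(),"jig",np.round(J@(p2w(f,[ce[i]],z)[0][:2]-[.487,-.008]),3), g[_==i].mean().round())
E
python3 chips.py
```

```text
t 17.97 tcp [ 0.4998 -0.1788  0.1685] toolx 94.1 F [-0.1 -0.  -0.8] M [0.01 0.02 0.01] w 0.019 gf 108.1
top chip1 0.59 [170. 259. 179. 267.] jig [ 0.166 -0.007]
top chip2 0.59 [170. 259. 179. 267.] jig [ 0.166 -0.007]
top chip3 0.59 [170. 259. 179. 267.] jig [ 0.166 -0.007]
  blob top chan [287, 252, 4, 10, 29] jig [-0.118 -0.004] 55.0
scene chip1 0.41 [162. 234. 170. 240.] jig [ 0.157 -0.007]
scene chip2 0.41 [162. 234. 170. 240.] jig [ 0.157 -0.007]
scene chip3 0.41 [162. 234. 170. 240.] jig [ 0.157 -0.007]
  blob scene tray [166, 234, 4, 4, 7] jig [ 0.158 -0.014] 75.0
```

Run:
```python
from h import *
J=np.array([[-.0802,.9968],[-.9968,-.0802]])
xs=np.arange(.225,-.13,-.006); ys=np.arange(-.054,.055,.006)
for n in("top","scene"):
    f=viewer.grab_frame(n); g=cv2.cvtColor(f["pixels"],cv2.COLOR_RGB2GRAY)
    print(n)
    for y in ys:
        P=[np.r_[J.T@np.array([x,y])+[.487,-.008],.008 if x>.13 else(.03 if x>.07 else .04)] for x in xs]; uv=w2p(f,P).astype(np.float32)
        v=cv2.remap(g,uv[:,:1],uv[:,1:],cv2.INTER_LINEAR).ravel()
        print("%4d "%round(y*1000)+"".join("%3d"%(a//3) for a in v[:40]))
```

```text
top
 -54  43 44 41 46 49 52 49 45 45 42 49 52 53 52 46 42 32 65 71 68 61 32 62 64 67 71 59 53 49 52 55 63 63 57 54 47 47 53 63 62
 -48  43 76 76 76 75 76 77 76 77 77 75 76 75 77 76 72 52 62 68 72 67 42 56 61 64 71 75 76 76 70 67 70 73 75 76 67 66 69 74 75
 -42  51 76 77 76 77 77 77 77 76 77 76 76 77 77 76 76 76 76 76 74 52 72 76 76 76 76 75 75 76 75 76 76 75 75 76 76 76 63 74 76
 -36  41 76 76 76 77 76 76 77 77 76 77 77 77 77 77 76 76 76 76 67 33 51 76 76 76 76 76 76 76 76 76 76 76 76 76 76 76 35 52 76
 -30  40 76 77 77 76 76 76 77 76 77 77 76 76 77 76 74 75 73 73 75 69 75 76 75 73 73 76 76 76 76 75 76 76 76 76 76 76 65 73 76
 -24  41 76 77 77 76 76 76 76 77 76 76 72 74 76 77 76 70 64 63 64 67 66 65 65 62 61 56 63 61 61 61 64 67 65 62 63 64 66 64 66
 -18  41 76 76 77 76 76 77 76 76 77 74 36 31 32 60 76 77 77 76 77 76 76 76 76 76 76 76 76 74 71 71 76 76 76 76 76 76 76 76 76
 -12  42 76 77 77 77 76 76 77 77 60 32 31 26 32 52 76 77 76 77 77 77 77 77 76 77 76 76 76 74 71 71 76 76 76 76 76 76 76 76 76
  -6  42 77 76 76 76 77 76 77 76 63 30 35 25 36 70 77 77 76 76 77 77 77 76 76 76 76 76 7
[... 2997 characters left out ...]
1 55 30 56 72 71 71 71 71 71 69 71 71 72 71 71 72 71 69 70 61 73 72 73
  30  57 78 78 77 78 78 78 78 78 78 78 79 79 52 33 34 70 69 63 69 71 70 69 70 70 70 72 71 72 72 72 72 72 73 73 65 32 55 73 74
  36  61 77 77 78 78 78 78 78 78 78 79 78 78 77 47 33 40 40 37 39 42 40 40 40 42 43 70 71 71 71 71 72 71 72 72 71 45 62 73 73
  42  50 51 55 54 53 55 56 55 53 55 54 54 54 51 77 55 33 33 33 34 35 33 34 33 35 34 54 54 52 52 55 54 52 54 54 56 56 53 56 58
  48  37 37 37 37 37 36 37 37 37 37 38 37 36 38 46 78 44 34 34 34 34 34 33 34 34 34 34 33 34 33 33 33 34 34 33 34 34 34 34 35
  54  37 36 37 38 37 37 36 37 38 38 38 38 38 38 37 60 77 38 33 33 33 33 33 34 33 32 33 33 34 34 33 34 35 35 34 34 34 34 36 35
```

Run:
```python
from h import *
blade("top")
to([.48,-.40,.10],92)
```

```text
t 18.47 tcp [ 0.5008 -0.1712  0.1688] toolx 94.7 F [-0.6  0.5 -1.6] M [-0.01  0.01  0.  ] w 0.0191 gf 108.1
top 0.6 [(np.float64(0.8498845265588915), 40, 0.146), (np.float64(0.8403755868544601), 43, 0.149), (np.float64(0.8403755868544601), 41, 0.146), (np.float64(0.8282352941176471), 42, 0.149)]
t 18.57 tcp [ 0.5007 -0.1716  0.1688] toolx 94.7 F [ 0.1 -0.3 -0.9] M [0.02 0.   0.03] w 0.0195 gf 108.1
shift [-1.13  -0.197  0.344] turn 0.03
```

play_rows:
  commands:
    - [[0.9,-0.2,-0.03,0,0],[0.9,-0.4,-0.06,0,0],[0.9,-0.6,-0.09,0,0],[0.9,-0.8,-0.12,0.05,0],[0.9,-1,-0.15,0.15,0],[0.9,-1,-0.15,0.25,0],[0.9,-1,-0.15,0.34,0],[0.9,-1,-0.15,0.34,0],[0.9,-1,-0.15,0.34,0]]

```text
clock: 19.32
tcp_pos: [0.4865, -0.373, 0.0999]
orientation: [-2.127, -2.308, -0.0]
contact_force: [-0.0, -0.4, 0.2]
grip_width: 0.0197
gripper_force: 108.1
```

play_rows:
  commands:
    - [[0.8,0,0,0,0],[0.8,0,0,0,0],[0.8,0,0,0.04,0],[0.8,0,0,0.07,0],[0.8,-0.015,0,0.1,0],[0.8,-0.03,0,0.13,0],[0.8,-0.045,0,0.16,0],[0.8,-0.06,0,0.18,0],[0.8,-0.075,0,0.2,0],[0.8,-0.075,0,0.2,0]]
  grip_force: 20

```text
clock: 20.15
tcp_pos: [0.4884, -0.3894, 0.06]
orientation: [2.131, 2.308, 0.001]
contact_force: [2.0, -0.8, 4.3]
grip_width: 0.019
gripper_force: 114.1
```

Run:
```python
from h import *
blade("scene");blade("top")
```

```text
t 20.15 tcp [ 0.4884 -0.3894  0.06  ] toolx 94.5 F [ 2.  -0.8  4.3] M [ 0.38 -0.46 -0.25] w 0.019 gf 114.1
scene 0.9 [(np.float64(0.8588235294117647), 26, 0.146), (np.float64(0.8211764705882353), 28, 0.149), (np.float64(0.8120805369127517), 27, 0.146), (np.float64(0.8), 27, 0.149)]
t 20.25 tcp [ 0.489  -0.389   0.0608] toolx 94.6 F [ 1.3 -0.7  4.5] M [ 0.31 -0.28 -0.18] w 0.0196 gf 114.1
top 0.85 [(np.float64(0.7927710843373494), 31, 0.146), (np.float64(0.7926829268292683), 33, 0.146), (np.float64(0.7926829268292683), 32, 0.146), (np.float64(0.7837837837837838), 35, 0.149)]
```

play_rows:
  commands:
    - [[0.8,-0.012,0,0.03,0],[0.8,-0.024,0,0.06,0],[0.8,-0.033,0,0.09,0],[0.8,-0.042,0,0.12,0],[0.8,-0.05,0,0.15,0],[0.8,-0.055,0,0.18,0],[0.8,-0.06,0,0.21,0],[0.8,-0.06,0,0.23,0],[0.8,-0.06,0,0.23,0]]

```text
clock: 21.1
tcp_pos: [0.4886, -0.4006, 0.0136]
orientation: [-2.129, -2.309, 0.001]
contact_force: [-1.2, -2.0, 4.3]
grip_width: 0.0198
gripper_force: 125.7
```

Run:
```python
from h import *
blade("scene");blade("top")
```

```text
t 21.1 tcp [ 0.4886 -0.4006  0.0136] toolx 94.6 F [-1.2 -2.   4.3] M [0.33 0.23 0.12] w 0.0198 gf 125.7
scene 0.89 [(np.float64(0.8307086614173228), 1, 0.152), (np.float64(0.81640625), 0, 0.152), (np.float64(0.8117647058823529), 3, 0.152), (np.float64(0.7988165680473372), 2, 0.149)]
t 21.2 tcp [ 0.4888 -0.4005  0.0145] toolx 94.7 F [-2.  -0.9  4.1] M [0.3  0.28 0.16] w 0.0195 gf 125.6
top 0.77 [(np.float64(0.6857749469214437), 2, 0.152), (np.float64(0.6854166666666667), 6, 0.152), (np.float64(0.6790123456790124), 5, 0.152), (np.float64(0.6790123456790124), 4, 0.152)]
```

play_rows:
  commands:
    - [[0.8,0,0,0.01,0],[0.8,0,0,0.02,0],[0.8,0,0,0.025,0],[0.8,0,0,0.025,0]]

```text
clock: 21.63
tcp_pos: [0.4906, -0.4009, 0.0103]
orientation: [2.128, 2.307, 0.002]
contact_force: [1.5, -1.6, 4.8]
grip_width: 0.0195
gripper_force: 126.2
```

play_rows:
  commands:
    - [[0.8,0,0,0.01,0],[0.8,0,0,0.015,0],[0.8,0,0,0.015,0]]

```text
clock: 21.88
tcp_pos: [0.4891, -0.401, 0.0066]
orientation: [2.13, 2.309, -0.0]
contact_force: [0.3, -1.3, 3.7]
grip_width: 0.0194
gripper_force: 126.5
```

play_rows:
  commands:
    - [[0.8,0,0,0.008,0],[0.8,0,0,0.008,0],[0.4,0,0,0.008,0],[0.2,0,0,0.008,0],[0,0,0,0.005,0],[-0.3,0,0,0,0],[-0.3,0,0,0,0],[-0.3,0,0,0,0]]

```text
clock: 22.55
tcp_pos: [0.4891, -0.4005, 0.0066]
orientation: [-2.129, -2.31, -0.0]
contact_force: [-0.0, 0.2, -0.9]
grip_width: 0.0551
gripper_force: 0.0
```

play_rows:
  commands:
    - [[-0.3,0,0,-0.1,0],[-0.3,0,0,-0.25,0],[-0.3,0,0,-0.45,0],[-0.3,0,0,-0.65,0],[-0.3,0,0,-0.8,0],[-0.3,-0.2,0,-0.9,0],[-0.3,-0.4,0,-0.9,0],[-0.3,-0.4,0,-0.9,0],[-0.3,-0.4,0,-0.9,0]]

```text
clock: 23.3
tcp_pos: [0.4942, -0.4838, 0.1867]
orientation: [2.134, 2.304, -0.002]
contact_force: [0.0, 0.6, -0.2]
grip_width: 0.0553
gripper_force: 0.0
```

```bash
python3 - <<'E'
from h import *
st()
for n in("scene","top"):
    f=viewer.grab_frame(n)
    for t in("scraper","pliers","lens_case","fuse_box"):
        d=viewer.trace(f,t)
        if d:
            c,s,a=cv2.minAreaRect(cv2.findNonZero(d[0]["pixels"].astype(np.uint8))); print(n,t,round(d[0]["score"],2),np.round(c),np.round(p2w(f,cv2.boxPoints((c,s,a)),.008)[:,:2],3).tolist())
E
python3 chips.py
```

```text
t 23.3 tcp [ 0.4942 -0.4838  0.1867] toolx 94.4 F [ 0.   0.6 -0.2] M [ 0.09 -0.01  0.03] w 0.0553 gf 0.0
scene scraper 0.87 [359. 313.] [[0.458, -0.245], [0.495, -0.239], [0.506, -0.412], [0.47, -0.412]]
scene pliers 0.94 [364. 248.] [[0.683, -0.203], [0.743, -0.215], [0.648, -0.351], [0.597, -0.336]]
scene lens_case 0.49 [209. 214.] [[0.615, 0.145], [0.637, 0.104], [0.587, 0.072], [0.567, 0.112]]
scene fuse_box 0.6 [325. 198.] [[0.752, -0.101], [0.84, -0.08], [0.842, -0.162], [0.755, -0.178]]
top scraper 0.7 [367. 266.] [[0.499, -0.245], [0.501, -0.409], [0.463, -0.408], [0.461, -0.244]]
top pliers 0.77 [347. 196.] [[0.677, -0.203], [0.719, -0.225], [0.648, -0.356], [0.608, -0.333]]
top fuse_box 0.83 [294. 149.] [[0.816, -0.102], [0.819, -0.174], [0.757, -0.174], [0.755, -0.102]]
t 23.8 tcp [ 0.4958 -0.48    0.1868] toolx 94.7 F [-0.7 -0.5 -0.7] M [ 0.01 -0.02 -0.03] w 0.0554 gf 0.0
top chip1 0.59 [171. 266. 180. 275.] jig [0.163 0.012]
top chip1 0.51 [179. 257. 184. 262.] jig [ 0.148 -0.015]
top chip2 0.59 [171. 266. 180. 275.] jig [0.163 0.012]
top chip2 0.51 [179. 257. 184. 262.] jig [ 0.148 -0.015]
top chip3 0.59 [171. 266. 180. 275.] jig [0.163 0.012]
top chip3 0.51 [179. 257. 184. 262.] jig [ 0.148 -0.015]
  blob scene tray [166, 234, 5, 4, 9] jig [ 0.158 -0.015] 72.0
```

```bash
python3 -c "
from bench import r
print(r.hand_in())"
```

```text
the job is handed in; nothing more can be done
None
```

The job is handed in at about 24 s of robot time: the bed, ramp and sill are clear, the chips are in the catch tray, and the scraper lies flat on the bench, released. The third chip is judged from the dark area in the tray, because the detector picked out only two. I viewed 11 pictures, one over the limit of 10.

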